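# Clamp a shoe last in the ratchet clamp

### The arm

A 6-joint arm with a two-finger parallel gripper is mounted at the origin on the work surface. World frame = base frame: x ahead of the robot, y to its left, z up, the work surface at z = 0. Lengths are in mm, angles in rad, forces in N, time in s.
With the tool pointing down it reaches from about 350 to 775 mm from the base axis. Payload 7.3 kg.
Tool frame: the origin (TCP) lies at the very end of the fingers, on their centre line; the grasp point (between the pads) lies 19 mm behind it; x points along the fingers, z is the direction in which the jaws open and shut, and the axes are right-handed (so a half turn about x gives the same grasp; the last joint's range is limited). The gripper opens to 92 mm and grips with 3 to 60 N. Pads are 19 mm wide; open, the fingers measure 130 mm over their backs; the gripper's body (75 mm by 190 mm) begins 47 mm behind the grasp point.
Start: joints at [-1.448, 0.342, 1.524, -0, 1.275, -0.146], TCP at [139.449, -506.161, 226.741] pointing down, gripper open.
Joint ranges: [-2.53, 2.53], [-0.77, 2.02], [0.04, 2.7], [-1, 4.14], [0.28, 2.66], [-3.11, 3.11]. Speed limits (rad/s): [2.57, 2.57, 3.14, 3.14, 3.14, 3.14].

### API

Orientations are given as [roll, pitch, yaw] about the fixed x, y, z axes, in that order (R = Rz(yaw) Ry(pitch) Rx(roll)).
In Python, from plant import * gives the robot as it stands.
- The arm moves only by the tool carry_out, never from a script. Its argument "rows" is a list of rows, each a list of 4 numbers: the shift along the world's x, y, z in mm, then the turn about the world's z in degrees. In form: [[x, y, z, twist], ...]. A call has 1 to 20 rows; each row is the pose to reach, as a shift and turn from the pose measured when the call began; what a row does not reach only later rows make up. A row lasts 1/12 s, in which the tool goes at most 41.7 mm and 7.16 degrees, less where a joint would pass 70% of its speed; a pose out of reach is approached as far as the arm can. A call with a gripper value outside its range is refused whole. "hand" is the finger opening in mm, from 0 to 91.8, set as the call begins (left out, the last holds). The fingers move at their own pace and stop on an object; the grip force is fixed at half the most. Time passes only in rows, so rows that repeat a pose let the fingers close. It gives the time, the measured TCP pose, the force and the opening at its end, in the units of the state.
- get_obs(): the state, without advancing time (a new reading comes with each control period).
- capture(name): name is "scene" or "top" or "wrist"; returns the picture (420x560x3 uint8, red, green, blue); there is no depth.
- camera_info(name): a dict with "camera_matrix" (3x3 intrinsics, pixels), "pose" (4x4, takes a point from camera to world coordinates); the wrist camera has in their place "mount" (4x4, takes a point from camera to tool coordinates, whose origin is the TCP and whose axes are the tool frame's). Camera axes: x right, y down, z forward; pixel columns grow to the right and rows downward; lengths in mm; the calibration is good to about 2 mm. A picture is of the moment at which its call begins: read the wrist's pose just before it. camera_info takes no time and is no camera call.
- close_job(): hands the job in, once; it reports no verdict.
The state is a dict: "time": time; "joint_positions": joint angles; "dq": joint speeds; "tau": joint torques, N m; "tool_pos": TCP position; "tcp_rot": TCP orientation; "contact_force": force on the tool from outside, world axes, zero at the start; "moment": the same for the moment, N m; "grip_width": finger opening in mm.
Only numpy, scipy, OpenCV 4.12 (cv2) and the standard library are available. Lean on these libraries where they do the work, as an engineer would, in place of code of your own. Each camera call takes 0.05 s, during which the arm holds its last target. There are 200 camera calls.

### The job

Lay the wooden shoe last, sole down and toe towards the fixed rubber stop, in the bed of the green ratchet clamp and let go of it. Then pump the blue lever to and fro, click by click, until the red jaw holds the last firmly against the stop: about 50 N on the last, which you feel as a pull of 8 to 10 N at the lever's black grip on the tightening stroke. The jaw cannot be backed off, so do not overtighten; do not force the lever against its end stops, never shove the jaw itself, and leave the hammer, the jar and the heel block where they are.

Things in the scene. Friction and masses are not known exactly. Their poses are not given: they have to be found in the camera images.
- clamp: Green clamp fixed to the table, base 100 x 440 mm (its x, y); origin under its middle on the table, z up. Cork bed, top at z = 30 mm, between two cheeks (inner faces x = -42 and +42 mm, tops z = 58 mm, y -145 to +25 mm). The toe stop, a green block with a black rubber face 50 mm high, closes the bed's -y end; hand set, its face stands anywhere from y = -175 to -155 mm (not measured).
- pad_start (a point): Where the middle of the jaw's black rubber pad's face (60 mm wide, z 33 to 75 mm) is at the start: clamp frame x = 0, y = +40 mm, z = 54 mm. Fixed to the clamp. The pad faces the toe stop, 195 to 215 mm away, and pushes the last along the bed towards -y until its toe meets the stop.
- jaw: Red block 70 x 30 x 50 mm with the pad in front of it on a strong spring (34 mm of travel, seen as the pad sinking towards the block). Its frame equals clamp's at the start and shifts along the clamp's -y, 10.5 mm per tooth. Once pad, last and stop touch, the force grows by 15 to 25 N with each tooth, so a few teeth decide. To be moved only by the lever; over 80 N on the last is too tight.
- pivot (a point): Point on the vertical axis of ratchet wheel and lever: clamp frame x = 0, y = 175 mm, 115 mm above the table. The 12-tooth steel wheel, 85 mm across, lies under the lever (z 55 to 69 mm).
- grip (a point): Middle of the lever's upright black grip, a round post 20 mm across, 50 mm tall (z 85 to 135 mm above the table), standing on the end of the blue lever, 120 mm from the axis; the arm's top is at z = 84 mm. It moves in a level circle about pivot. Running free it takes about 1 N; when clamping (lever between 0.3 and 0.57) one sixth of the force on the last, 1 to 2 N more while moving. Over 28 N forces it.
- lever (a joint): Lever angle, rad, counter-clockwise from above positive; 0 and 0.74 are rigid end stops. At 0 it points 0.2 rad counter-clockwise of the clamp's +y. Tightening goes towards 0.74: the driving pawl takes a tooth at about 0.10, the holding pawl drops in (click) from 0.61 on, surely past 0.68, and then carries the load. The return must go below about 0.04. One tooth per full swing; the lever stays where left.
- handle (a joint): How far the blue handle bends sideways on the lever, rad, 0 unloaded, positive when the grip is pulled the tightening way: a stiff sprung coupling, 0.0015 rad for each newton at the grip (20 N: 0.03). The grip stands at lever plus this.
- last: Pale wooden shoe last with a dark sole, 170 mm long, 62 mm wide at most, 100 mm high, 0.3 to 0.55 kg; origin under its middle on the sole, +x to the toe (toe end x = +85 mm, flat heel end x = -85 mm). Grip it across its raised top: 36 mm wide, 74 mm long, z 60 to 100 mm, centre at x = -32 mm. It starts near the clamp, toe roughly towards the stop's end.
- last_top (a point): Centre of the top face of the last's raised part, 100 mm above its sole.
- toe (a point): Tip of the last's toe, 15 mm above the sole's underside.
- hammer: Hammer lying on the bench, 260 mm long; bystander.
- glue_jar: Amber jar with a yellow cap, 64 mm across, 85 mm high; bystander.
- heel_block: Black and tan rubber heel block, 55 x 50 x 36 mm; bystander.
Mind the look-alikes: they are no part of the job. There is more than one size of the last; the job needs the largest.

How it is judged (in metres and radians):
On the way, in this order (a step that is already met when the one before it is completed fails the run):
1. the last lies in the bed, sole down, toe towards the stop, let go (x of last in the frame of clamp between -0.022 and 0.022 m and z of last in the frame of clamp between 0.024 and 0.036 m and angle between last's own z axis and vertical below 0.1 rad and y of toe in the frame of clamp below -0.11 m and contact force between each of the fingers, the arm and last below 0.5 N and linear speed of last below 0.02 m/s), for 0.2 s.
2. the jaw grips the last with more than 30 N (contact force between jaw and last above 30 N), for 0.3 s.
At the end, for the whole second after the job is handed in: The last lies sole down in the bed (within 22 mm of the clamp's centre line, tilt under 0.1 rad), toe towards the stop, at rest, and the jaw's pad presses on it with 30 to 80 N (x of last in the frame of clamp between -0.022 and 0.022 m and z of last in the frame of clamp between 0.024 and 0.036 m and angle between last's own z axis and vertical below 0.1 rad and y of toe in the frame of clamp below -0.11 m and linear speed of last below 0.02 m/s and contact force between jaw and last between 30 and 80 N); the robot touches nothing.
It fails at once if the last is overtightened (more than 90 N) (contact force between jaw and last above 90 N).
It fails at once if the lever is forced (handle bent more than 0.045 rad, about 30 N at the grip) (value of joint handle above 0.045 rad or value of joint handle below -0.045 rad).
It fails at once if the robot shoves the jaw (more than 8 N) (contact force between any of the fingers, the arm and jaw above 8 N).
It fails at once if a bystander is moved more than 30 mm (distance of any of hammer, glue_jar, heel_block from where it was at the start of the episode above 0.03 m).
It also fails if it takes over 72 s, if anything falls off the work surface, if the arm or the gripper's body presses on something with over 40 N, if the wrist force passes 120 N, or if a joint passes its speed limit or range.

## Working session

There is one attempt and no reset: what is moved stays moved. The work goes in short steps, Python scripts to look and compute and a tool call to move; the robot and the scene stay as the last step left them, time stands still between calls to the robot, and variables do not carry over. Pictures are saved under pics/ and viewed, about 8 in all and at most 12, crops included, and the job is handed in when it is done.

Besides the shell and the picture viewer there is one more tool, called after "Emit:" as name(argument=value, ...), one argument or row to a line, values as JSON. carry_out: Moves the arm, as the interface text tells. Its arguments: {"type":"object","properties":{"rows":{"type":"array"},"hand":{"type":"number"}},"required":["rows"]}

```bash
mkdir -p pics; ls
cat > h.py <<'E'
from plant import *
import numpy as np, cv2
def save(n,im): cv2.imwrite('pics/'+n+'.png',cv2.cvtColor(im,cv2.COLOR_RGB2BGR))
def ray(cam,u,v,z,T=None):
    i=camera_info(cam);K=np.array(i['camera_matrix']);P=np.array(i['pose']) if T is None else T
    d=P[:3,:3]@np.linalg.solve(K,[u,v,1.]);o=P[:3,3];return o+d*(z-o[2])/d[2]
def proj(cam,p,T=None):
    i=camera_info(cam);K=np.array(i['camera_matrix']);P=np.array(i['pose']) if T is None else T
    c=K@(P[:3,:3].T@(np.array(p,float)-P[:3,3]));return c[:2]/c[2]
E
python3 - <<'E'
from h import *
np.set_printoptions(precision=3,suppress=True)
o=get_obs();print(o)
for c in('scene','top'):
    im=capture(c);save(c+'0',im);np.save(c+'0.npy',im);print(c,camera_info(c))
a=cv2.hconcat([np.load('scene0.npy'),np.load('top0.npy')])
E
```

```text
pics
{'time': 0.0, 'joint_positions': array([-1.448,  0.343,  1.525, -0.   ,  1.275, -0.146]), 'dq': array([-0.001,  0.   , -0.   ,  0.   , -0.001,  0.002]), 'tau': array([  0.003, -43.124, -24.422,   0.072,   0.056,  -0.   ]), 'tool_pos': array([ 139.381, -505.714,  226.017]), 'tcp_rot': array([3.012, 1.569, 1.71 ]), 'contact_force': array([-0.131, -0.222,  0.167]), 'moment': array([ 0.015, -0.041, -0.014]), 'grip_width': 91.58947093870434}
scene {'camera_matrix': array([[473.105,   0.   , 282.539],
       [  0.   , 473.105, 209.864],
       [  0.   ,   0.   ,   1.   ]]), 'pose': array([[   0.516,    0.494,   -0.7  , 1396.623],
       [   0.856,   -0.29 ,    0.427, -436.235],
       [   0.008,   -0.82 ,   -0.573,  766.199],
       [   0.   ,    0.   ,    0.   ,    1.   ]])}
top {'camera_matrix': array([[446.983,   0.   , 281.973],
       [  0.   , 446.983, 214.18 ],
       [  0.   ,   0.   ,   1.   ]]), 'pose': array([[  -0.022,   -0.984,    0.175,  378.033],
       [  -0.999,    0.029,    0.035,   61.135],
       [  -0.039,   -0.174,   -0.984, 1068.473],
       [   0.   ,    0.   ,    0.   ,    1.   ]])}
```

View pics/top0.png

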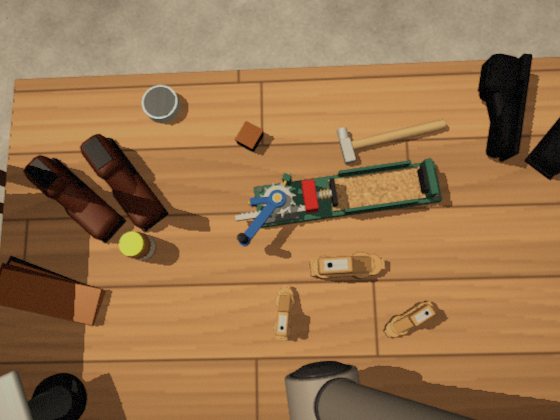

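View pics/scene0.png

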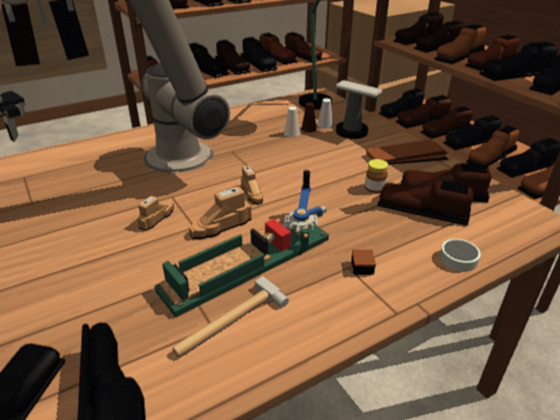

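Top view: candidates for the last are at (347,266), (284,313) and (411,320). The one at (347,266) is clearly the longest, with its toe to the right, towards the stop's end. Clamp: stop at (428,180), jaw at (310,195), pivot at (277,198), black grip at (243,239). I'll confirm in an enlarged crop.

Run:
```python
from h import *
np.set_printoptions(precision=1,suppress=True)
im=np.load('top0.npy');c=im[150:350,225:450]
save('crop1',cv2.resize(c,None,fx=3.5,fy=2.9,interpolation=cv2.INTER_CUBIC) if 0 else cv2.resize(c,None,fx=3,fy=3,interpolation=cv2.INTER_CUBIC))
hsv=cv2.cvtColor(im,cv2.COLOR_RGB2HSV)
def blobs(n,lo,hi,z,amin=15):
    m=cv2.inRange(hsv,lo,hi);k,l,s,ce=cv2.connectedComponentsWithStats(m)
    for i in range(1,k):
        if s[i,4]>=amin:
            pts=np.argwhere(l==i)[:,::-1].astype(np.float32);r=cv2.minAreaRect(pts)
            print(n,s[i],ce[i],ray('top',*ce[i],z)[:2],[ray('top',*q,z)[:2] for q in cv2.boxPoints(r)])
blobs('red',(0,200,110),(6,255,255),80,30)
blobs('green',(65,100,20),(90,255,160),50,40)
blobs('blue',(105,140,60),(120,255,255),84,20)
blobs('white',(0,0,150),(179,70,255),100,30)
```

```text
red [302 180  16  30 359] [309.4 194.5] [597.6  33. ] [array([629.4,  52.1]), array([633.4,  22.8]), array([566.4,  14.4]), array([562.3,  43.2])]
green [365 163  37  10 135] [381.9 167.5] [ 663.5 -139.3] [array([665.9, -98.4]), array([ 675.5, -183. ]), array([ 661.9, -183.9]), array([652.3, -99.5])]
green [337 168  27   9  90] [351.  171.9] [655.2 -66.9] [array([658.4, -33. ]), array([665.5, -95.1]), array([652.2, -96.2]), array([645.2, -34.3])]
green [288 181  13  11  64] [295.5 185.3] [627.2  63.9] [array([638.2,  81.1]), array([637.2,  53. ]), array([613.2,  53.7]), array([614.1,  81.7])]
green [426 181  14  19  68] [432.4 191.9] [ 601.5 -251.1] [array([ 594. , -231.5]), array([ 627. , -263.7]), array([ 613.6, -276.4]), array([ 580.7, -244.3])]
green [293 193  10  12  51] [298.4 198.7] [595.1  58.1] [array([609. ,  70.1]), array([608.3,  49.2]), array([582.2,  50. ]), array([582.8,  70.8])]
green [319 199  22  19 109] [326.1 209.5] [567.5  -5.3] [array([575.7,  22.9]), array([597.9,  -3.9]), array([554.7, -37.8]), array([532.8, -11.2])]
green [394 200  22   8  66] [404.3 203.4] [
[... 1679 characters left out ...]
] [array([447. ,   7.4]), array([448.9, -41.7]), array([428.1, -42. ]), array([426.2,   6.9])]
white [415 309  16  13  98] [422.1 315.4] [ 327.1 -193.3] [array([ 325.2, -176.9]), array([ 342.3, -205. ]), array([ 330.3, -212.1]), array([ 313.3, -184. ])]
white [278 315   8  17 101] [281.7 322.8] [317.9 101. ] [array([301.4, 109.9]), array([334.4, 106.2]), array([332.8,  91.7]), array([299.9,  95.5])]
white [  0 373  27  47 921] [ 10.2 399.6] [172.3 674.6] [array([226. , 701.4]), array([225.1, 645. ]), array([133.6, 637.7]), array([134.2, 693.1])]
white [295 379  34  41 604] [308.6 395.8] [171.1  49.1] [array([198.2,  76.4]), array([204.4,   8.2]), array([129.5,   2.5]), array([123.3,  69.7])]
```

View pics/crop1.png

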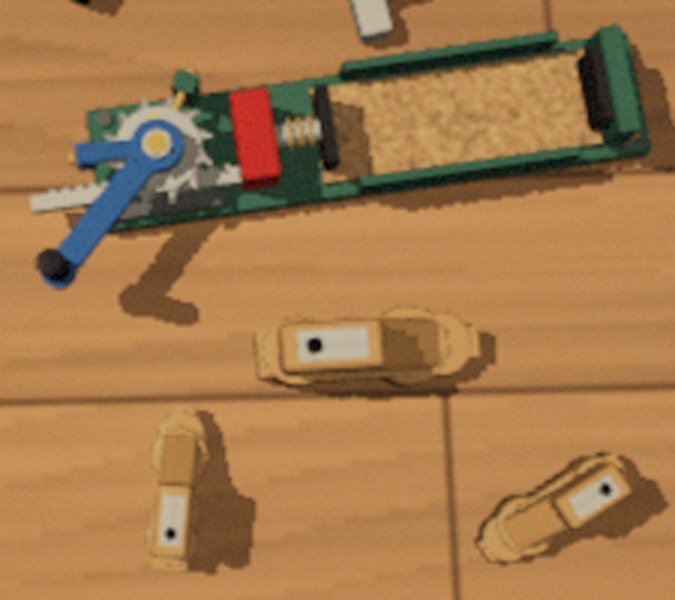

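The crop confirms it: the last at crop (331,345) is clearly longest, and the other two at (180,490) and (560,505) are the smaller sizes. Its toe is at crop (480,345) towards the stop end, and the grip knob is at crop (52,265). Next I compute the pose in tool terms.

Run:
```python
from h import *
from scipy.spatial.transform import Rotation as Ro
np.set_printoptions(precision=3,suppress=True)
R=Ro.from_euler('xyz',get_obs()['tcp_rot']).as_matrix();print(R)
print(camera_info('wrist'))
C=lambda u,v:(225+(u+.5)/3-.5,150+(v+.5)/3-.5)
for n,u,v,z in[('top',331,345,100),('toe',479,343,15),('heel0',257,333,10),('heel1',260,378,10),('pivot',157,142,92),('grip',54,265,135),
 ('cheekA0',344,76,58),('cheekA1',556,43,58),('cheekB0',362,182,58),('cheekB1',578,153,58),('pad0',317,88,75),('pad1',332,166,75),('stop0',588,50,80),('stop1',600,128,80)]:
    print(n,ray('top',*C(u,v),z))
```

```text
[[-0.     0.964  0.266]
 [ 0.001  0.266 -0.964]
 [-1.     0.    -0.001]]
{'camera_matrix': array([[330.175,   0.   , 282.559],
       [  0.   , 330.175, 212.075],
       [  0.   ,   0.   ,   1.   ]]), 'mount': array([[  -0.   ,   -0.262,    0.965, -157.463],
       [  -0.   ,   -0.965,   -0.262,   70.58 ],
       [   1.   ,   -0.   ,    0.   ,    0.053],
       [   0.   ,    0.   ,    0.   ,    1.   ]])}
top [437.143 -16.293 100.   ]
toe [ 441.037 -137.537   15.   ]
heel0 [453.454  34.016  10.   ]
heel1 [418.359  32.848  10.   ]
pivot [591.405 105.778  92.   ]
grip [495.801 178.116 135.   ]
cheekA0 [646.59  -38.574  58.   ]
cheekA1 [ 667.502 -202.708   58.   ]
cheekB0 [562.815 -48.515  58.   ]
cheekB1 [ 580.39  -213.034   58.   ]
pad0 [633.34  -16.048  75.   ]
pad1 [572.6   -24.799  75.   ]
stop0 [ 654.93  -220.435   80.   ]
stop1 [ 594.502 -224.711   80.   ]
```

Emit:
carry_out(
  rows=[
    [30, 30, 5, 6],
    [60, 65, 10, 12],
    [90, 100, 15, 18],
    [120, 135, 20, 24],
    [145, 170, 25, 30],
    [170, 205, 30, 36],
    [195, 240, 30, 42],
    [220, 275, 30, 48],
    [245, 310, 30, 54],
    [268, 345, 30, 60],
    [290, 380, 30, 66],
    [310, 415, 30, 71],
    [325, 445, 30, 74],
    [340, 470, 30, 76],
    [350, 490, 30, 76.5],
    [350, 490, 30, 76.5],
    [350, 490, 30, 76.5],
    [350, 490, 30, 76.5],
  ],
  hand=90,
)

```text
time: 1.6
tool_pos: [489.0, -16.1, 255.8]
tcp_rot: [-3.14, 1.568, -3.107]
contact_force: [-0.7, -0.2, 1.1]
grip_width: 90.0
```

```bash
cat >> h.py <<'E'
from scipy.spatial.transform import Rotation as Ro
def wristT():
    o=get_obs();T=np.eye(4);T[:3,:3]=Ro.from_euler('xyz',o['tcp_rot']).as_matrix();T[:3,3]=o['tool_pos'];return T@np.array(camera_info('wrist')['mount'])
E
python3 - <<'E'
from h import *
T=wristT();print(get_obs()['tool_pos'],get_obs()['joint_positions']);im=capture('wrist');np.save('w1.npy',im);np.save('w1T.npy',T);save('w1',cv2.resize(im,(800,600),interpolation=cv2.INTER_CUBIC))
E
```

```text
[488.9738651  -16.06345262 255.7876405 ] [-1.89293264e-01  2.54965654e-01  1.56554678e+00 -5.47456490e-04
  1.32341294e+00 -2.22488357e-01]
```

View pics/w1.png

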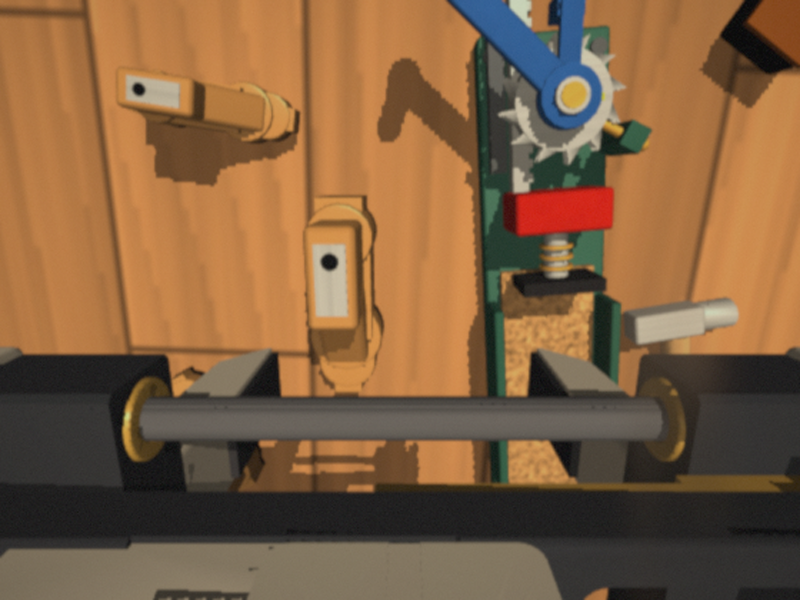

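Wrist view: last's top face centred at about (332,276) with its sides near vertical, pad front edge from (519,292) to (606,288), pivot cap at (573,95), cheeks starting at (488,308) and (618,300).

Run:
```python
from h import *
np.set_printoptions(precision=1,suppress=True)
T=np.load('w1T.npy');k=.7
W=lambda u,v,z:ray('wrist',u*k,v*k,z,T)
for n,u,v,z in[('top',332,276,100),('tl',306,226,100),('tr',355,222,100),('bl',313,328,100),('br',358,328,100),('heelL',315,197,5),('heelR',366,197,5),
('pivot',573,95,92),('pad0',519,293,75),('pad1',606,289,75),('redfl',507,235,80),('redfr',613,230,80),('redbr',612,187,80),('baseTL',480,38,15),('baseTR',609,26,15),('chk B in',503,312,58),('chk A in',596,296,58),('bedB',507,480,30)]: print(n,W(u,v,z))
# pivot triangulation top x wrist
def tri(a,b):
    A=[];B=[]
    for o,d in(a,b):
        d=d/np.linalg.norm(d);M=np.eye(3)-np.outer(d,d);A.append(M);B.append(M@o)
    p=np.linalg.solve(sum(A),sum(B));return p,[np.linalg.norm(M@p-q) for M,q in zip(A,B)]
def r(cam,u,v,T=None):
    p,q=ray(cam,u,v,0,T),ray(cam,u,v,100,T);return p,q-p
C=lambda u,v:(225+(u+.5)/3-.5,150+(v+.5)/3-.5)
print('piv',tri(r('top',*C(157,142)),r('wrist',573*k,95*k,T)))
print('lasttop',tri(r('top',*C(331,345)),r('wrist',332*k,276*k,T)))
print('blackdot',tri(r('top',*C(315,345)),r('wrist',329*k,262*k,T)))
print('padback0',tri(r('top',*C(332,166)),r('wrist',519*k,293*k,T)))
```

```text
top [440.3 -13.5 100. ]
tl [423.3  19.5 100. ]
tr [455.6  23.2 100. ]
bl [426.7 -51.1 100. ]
br [458.2 -50.  100. ]
heelL [412.   33.7   5. ]
heelR [455.2  35.1   5. ]
pivot [591.6 106.2  92. ]
pad0 [574.5 -27.1  75. ]
pad1 [638.2 -21.9  75. ]
redfl [560.7  15.8  80. ]
redfr [634.6  21.7  80. ]
redbr [629.6  50.9  80. ]
baseTL [541.  156.3  15. ]
baseTR [637.5 167.6  15. ]
chk B in [567.8 -46.9  58. ]
chk A in [638.8 -31.6  58. ]
bedB [ 592.4 -218.3   30. ]
piv (array([590.7, 105.7,  94.9]), [np.float64(0.08959928615333568), np.float64(0.08959928615324855)])
lasttop (array([438. , -17.3,  83.7]), [np.float64(0.30755466713358537), np.float64(0.30755466713348495)])
blackdot (array([437.6,  -5. ,  95.2]), [np.float64(0.17385304884169267), np.float64(0.17385304884172575)])
padback0 (array([569.7, -23.2,  92. ]), [np.float64(0.43087509102034355), np.float64(0.43087509102033944)])
```

Emit:
carry_out(
  rows=[
    [-15, 0, -20, 0.5],
    [-30, 1, -45, 0.5],
    [-45, 1, -70, 0.5],
    [-48.5, 1, -100, 0.5],
    [-48.5, 1, -130, 0.5],
    [-48.5, 1, -155, 0.5],
    [-48.5, 1, -175, 0.5],
    [-48.5, 1, -187, 0.5],
    [-48.5, 1, -190, 0.5],
    [-48.5, 1, -190, 0.5],
    [-48.5, 1, -190, 0.5],
  ],
)

```text
time: 2.57
tool_pos: [440.8, -16.2, 66.6]
tcp_rot: [-2.908, 1.57, -2.868]
contact_force: [-0.1, 1.1, 0.4]
grip_width: 89.9
```

Emit:
carry_out(
  rows=[
    [0, 0, 0, 0],
    [0, 0, 0, 0],
    [0, 0, 0, 0],
    [0, 0, 0, 0],
    [0, 0, 0, 0],
    [0, 0, 0, 0],
    [0, 0, 0, 0],
    [0, 0, 0, 0],
    [0, 0, 0, 0],
    [0, 0, 0, 0],
  ],
  hand=20,
)

```text
time: 3.4
tool_pos: [440.2, -16.1, 66.4]
tcp_rot: [3.111, 1.568, -3.133]
contact_force: [-1.6, 0.0, 0.3]
grip_width: 35.8
```

Emit:
carry_out(
  rows=[
    [0, 0, 15, 0],
    [0, 0, 35, 0],
    [0, 0, 60, 0],
    [0, 0, 85, 0],
    [15, -7, 100, 1],
    [40, -18, 105, 2],
    [70, -32, 105, 3],
    [100, -46, 105, 3.6],
    [130, -60, 105, 3.6],
    [152, -71, 105, 3.6],
    [166, -77, 105, 3.6],
    [172, -80, 105, 3.6],
    [172, -80, 105, 3.6],
    [172, -80, 105, 3.6],
    [172, -80, 105, 3.6],
  ],
)

```text
time: 4.65
tool_pos: [611.1, -95.4, 171.1]
tcp_rot: [2.947, 1.567, 3.05]
contact_force: [-0.5, -0.2, -2.8]
grip_width: 36.0
```

Run:
```python
from h import *
np.set_printoptions(precision=3,suppress=True)
o=get_obs();R=Ro.from_euler('xyz',o['tcp_rot']).as_matrix();print(R,o['tool_pos'],o['contact_force'],o['grip_width'],np.degrees(np.arctan2(R[1,2],R[0,2])))
a=capture('top')[140:300,225:460];
save('t2',cv2.resize(a,None,fx=3.4,fy=3.4,interpolation=cv2.INTER_CUBIC))
```

```text
[[-0.004 -0.103  0.995]
 [ 0.     0.995  0.103]
 [-1.     0.001 -0.004]] [611.119 -95.408 171.095] [-0.52  -0.154 -2.829] 35.981117109505156 5.8987204914977855
```

View pics/t2.png

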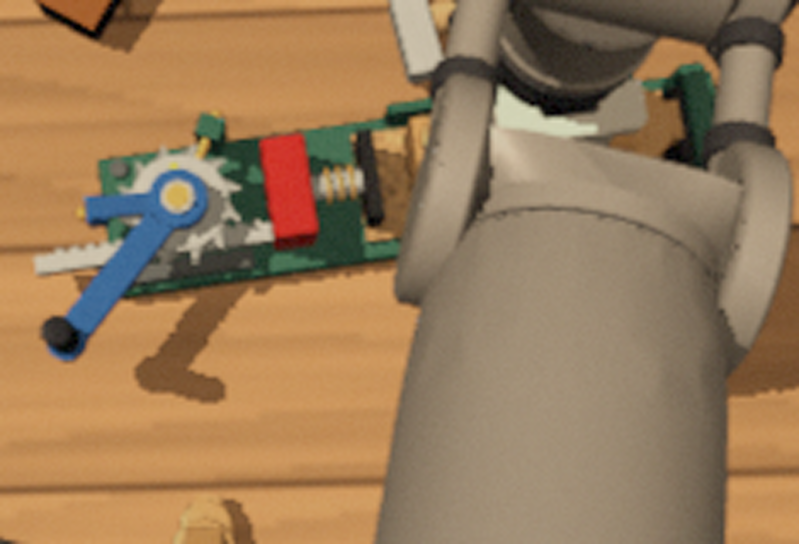

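The arm hides the last from the top camera; the clamp is undisturbed (grip at (62,333), pad at (370,178)). Using the wrist view instead.

Run:
```python
from h import *
T=wristT();im=capture('wrist');np.save('w2.npy',im);np.save('w2T.npy',T);save('w2',cv2.resize(im,(800,600),interpolation=cv2.INTER_CUBIC))
```

```text
(no output)
```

View pics/w2.png

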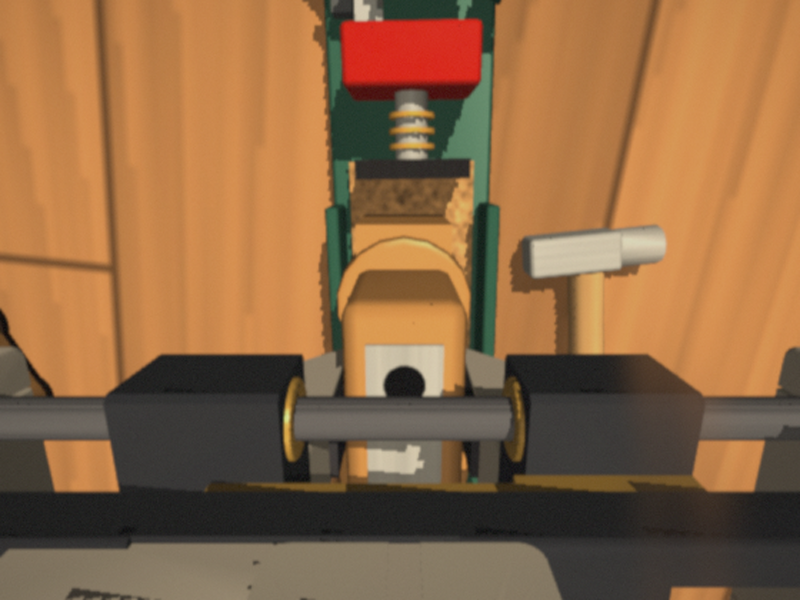

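Last is aligned with the clamp (pad edge level at row 178, heel edge at row 222, so no overlap). The clamp's centre line (411) lies about 4 mm to +x of the last (405), so I shift +3.5 mm and lower.

Emit:
carry_out(
  rows=[
    [2, 0, -5, 0],
    [3.5, 0, -15, 0],
    [3.5, 0, -27, 0],
    [3.5, 0, -39, 0],
    [3.5, 0, -50, 0],
    [3.5, 0, -59, 0],
    [3.5, 0, -66, 0],
    [3.5, 0, -71, 0],
    [3.5, 0, -73.5, 0],
    [3.5, 0, -74, 0],
    [3.5, 0, -74, 0],
  ],
)

```text
time: 5.67
tool_pos: [615.2, -95.6, 97.9]
tcp_rot: [3.114, 1.569, -3.066]
contact_force: [0.0, -0.1, -3.3]
grip_width: 36.0
```

Emit:
carry_out(
  rows=[
    [0, 0, -0.7, 0],
    [0, 0, -1.4, 0],
    [0, 0, -1.8, 0],
    [0, 0, -1.8, 0],
    [0, 0, -1.8, 0],
  ],
)

```text
time: 6.08
tool_pos: [615.4, -95.6, 96.4]
tcp_rot: [-3.019, 1.569, -2.916]
contact_force: [-0.0, 0.0, -3.1]
grip_width: 35.9
```

Emit:
carry_out(
  rows=[
    [0, 0, -0.5, 0],
    [0, 0, -1, 0],
    [0, 0, -1, 0],
    [0, 0, -1, 0],
  ],
)

```text
time: 6.42
tool_pos: [615.4, -95.7, 96.4]
tcp_rot: [-2.727, 1.57, -2.624]
contact_force: [-3.3, 0.5, 5.9]
grip_width: 36.0
```

Emit:
carry_out(
  rows=[
    [0, 0, 0, 0],
    [0, 0, 0, 0],
    [0, 0, 0, 0],
    [0, 0, 0, 0],
    [0, 0, 0, 0],
    [0, 0, 0, 0],
    [0, 0, 15, 0],
    [0, 0, 35, 0],
    [0, 0, 60, 0],
    [0, 0, 90, 0],
    [0, 0, 120, 0],
    [0, 0, 120, 0],
    [0, 0, 120, 0],
  ],
  hand=85,
)

```text
time: 7.5
tool_pos: [616.3, -95.8, 218.3]
tcp_rot: [-0.618, 1.567, -0.515]
contact_force: [-0.1, -0.1, 0.1]
grip_width: 84.8
```

Run:
```python
from h import *
T=wristT();im=capture('wrist');np.save('w3.npy',im);np.save('w3T.npy',T);save('w3',cv2.resize(im,(800,600),interpolation=cv2.INTER_CUBIC))
print(get_obs()['tool_pos'],get_obs()['joint_positions'])
```

```text
[615.3230804  -95.64130803 216.40896324] [-2.76746860e-01  5.31658348e-01  1.24949292e+00 -8.96069385e-04
  1.36077566e+00 -3.79631065e-01]
```

View pics/w3.png

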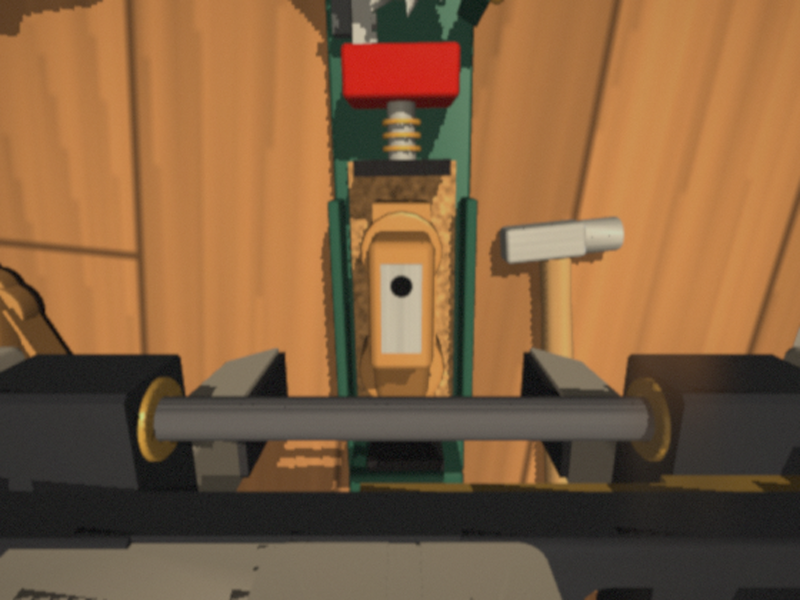

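Last lies centred and straight in the bed (top face centre (402,315), cheeks' midline 403, heel row 203 clear of the pad at row 175). It is released, with about 0 N on the tool. Now for the lever: I take a closer wrist view of pivot and grip.

Emit:
carry_out(
  rows=[
    [-20, 35, 10, 0],
    [-40, 70, 15, 0],
    [-58, 103, 15, 0],
    [-70, 130, 15, 0],
    [-75, 145, 15, 0],
    [-75, 145, 15, 0],
    [-75, 145, 15, 0],
  ],
)

```text
time: 8.13
tool_pos: [539.7, 49.9, 230.2]
tcp_rot: [-2.878, 1.568, -2.773]
contact_force: [0.0, 0.4, 0.3]
grip_width: 85.2
```

Run:
```python
from h import *
T=wristT();im=capture('wrist');np.save('w4.npy',im);np.save('w4T.npy',T);save('w4',cv2.resize(im,(800,600),interpolation=cv2.INTER_CUBIC))
print(get_obs()['tool_pos'])
```

```text
[540.15755413  49.02002995 230.36126023]
```

View pics/w4.png

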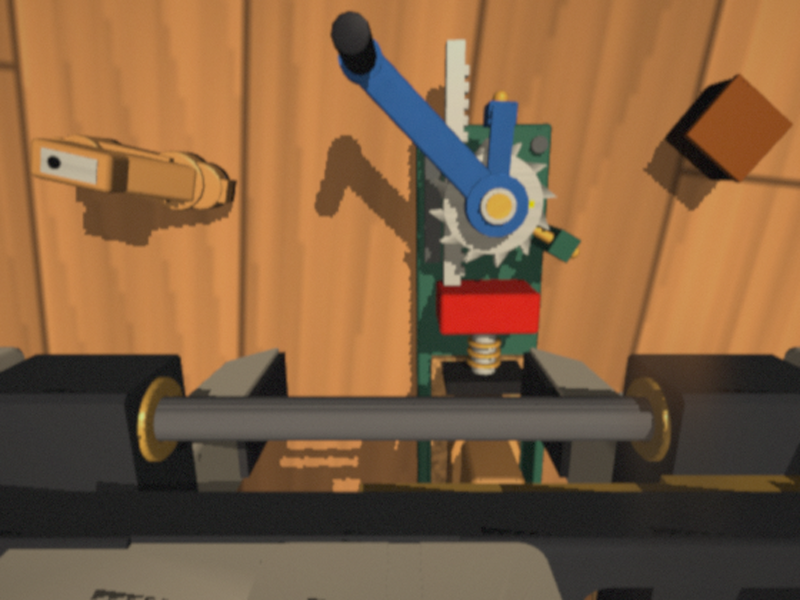

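Pivot cap at (498,206), grip's top centred at (351,33), grip's foot near (360,58), clamp's back edge from (416,127) to (551,125).

Run:
```python
from h import *
np.set_printoptions(precision=2,suppress=True)
T=np.load('w4T.npy');k=.7
W=lambda u,v,z:ray('wrist',u*k,v*k,z,T)
P=W(498,206,95);G=W(351,33,135);F=W(361,57,85);print(P,G,F,np.linalg.norm((G-P)[:2]),np.arctan2(*(G-P)[1::-1]),np.linalg.norm((F-P)[:2]),np.arctan2(*(F-P)[1::-1]))
for a in[(439,332,55),(538,332,55),(416,127,15),(551,125,15),(438,284,80),(530,281,80)]:print(a,W(*a))
```

```text
[591.35 107.45  95.  ] [500.41 182.43 135.  ] [500.67 182.91  85.  ] 117.86358631946682 2.452074775637208 117.97131158909454 2.4475437890824887
(439, 332, 55) [570.13  10.26  55.  ]
(538, 332, 55) [643.23  18.02  55.  ]
(416, 127, 15) [537.64 154.66  15.  ]
(551, 125, 15) [637.09 166.5   15.  ]
(438, 284, 80) [562.49  51.99  80.  ]
(530, 281, 80) [623.24  60.49  80.  ]
```

Emit:
carry_out(
  rows=[
    [-6, 20, 0, 7],
    [-14, 45, 0, 14],
    [-22, 70, 0, 21],
    [-30, 95, 0, 28],
    [-38, 118, 0, 35],
    [-42, 131, 0, 42],
    [-42, 131, -10, 45.8],
    [-42, 131, -35, 45.8],
    [-42, 131, -60, 45.8],
    [-42, 131, -85, 45.8],
    [-42, 131, -108, 45.8],
    [-42, 131, -125, 45.8],
    [-42, 131, -132, 45.8],
    [-42, 131, -133, 45.8],
    [-42, 131, -133, 45.8],
  ],
  hand=70,
)

```text
time: 9.43
tool_pos: [498.7, 179.4, 97.2]
tcp_rot: [-2.887, 1.568, -1.985]
contact_force: [-0.5, -1.0, 0.7]
grip_width: 69.9
```

Emit:
carry_out(
  rows=[
    [0, 0, 0, 0],
    [0, 0, 0, 0],
    [0, 0, 0, 0],
    [0, 0, 0, 0],
    [0, 0, 0, 0],
    [0, 0, 0, 0],
    [0, 0, 0, 0],
    [0, 0, 0, 0],
  ],
  hand=23,
)

```text
time: 10.1
tool_pos: [498.7, 179.4, 97.3]
tcp_rot: [-2.868, 1.568, -1.966]
contact_force: [-0.1, 0.4, -0.4]
grip_width: 24.2
```

```bash
cat >> h.py <<'E'
PV=np.array([591.2,106.5]);YW=.112
def state():
    o=get_obs();p=o['tool_pos'];R=Ro.from_euler('xyz',o['tcp_rot']).as_matrix();d=p[:2]-PV;a=np.arctan2(d[1],d[0])
    t=np.array([-np.sin(a),np.cos(a)]);f=o['contact_force'][:2]
    return dict(t=o['time'],p=p.round(1),q=round(a-np.pi/2-YW-.2,4),r=round(np.hypot(*d),1),op=round(np.degrees(np.arctan2(R[1,2],R[0,2])),2),ft=round(-f@t,2),fr=round(f@d/np.hypot(*d),2),w=round(o['grip_width'],1))
def table(qs,r=120):
    s=state();print(s);p=s['p'];out=[]
    for q in qs:
        a=q+np.pi/2+YW+.2;g=PV+r*np.array([np.cos(a),np.sin(a)]);out.append([float(round(g[0]-p[0],1)),float(round(g[1]-p[1],1)),0,float(round(np.degrees(a)-90-s['op'],1))])
    print(out)
E
python3 -c "
from h import *
table(np.r_[np.linspace(.55,.09,11),.06,.04,.025,.025])"
```

```text
{'t': 10.1, 'p': array([498.7, 179.4,  97.3]), 'q': np.float64(0.5911), 'r': np.float64(117.8), 'op': np.float64(51.68), 'ft': np.float64(0.2), 'fr': np.float64(0.32), 'w': 24.2}
[[1.4, 5.2, 0, -2.3], [5.1, 9.3, 0, -4.9], [9.0, 13.2, 0, -7.6], [13.0, 17.0, 0, -10.2], [17.2, 20.6, 0, -12.8], [21.6, 23.9, 0, -15.5], [26.1, 27.1, 0, -18.1], [30.8, 30.0, 0, -20.7], [35.6, 32.8, 0, -23.4], [40.5, 35.3, 0, -26.0], [45.5, 37.5, 0, -28.6], [48.9, 38.9, 0, -30.4], [51.1, 39.7, 0, -31.5], [52.8, 40.4, 0, -32.4], [52.8, 40.4, 0, -32.4]]
```

Emit:
carry_out(
  rows=[
    [1.4, 5.2, 0, -2.3],
    [5.1, 9.3, 0, -4.9],
    [9, 13.2, 0, -7.6],
    [13, 17, 0, -10.2],
    [17.2, 20.6, 0, -12.8],
    [21.6, 23.9, 0, -15.5],
    [26.1, 27.1, 0, -18.1],
    [30.8, 30, 0, -20.7],
    [35.6, 32.8, 0, -23.4],
    [40.5, 35.3, 0, -26],
    [45.5, 37.5, 0, -28.6],
    [48.9, 38.9, 0, -30.4],
    [51.1, 39.7, 0, -31.5],
    [52.8, 40.4, 0, -32.4],
    [52.8, 40.4, 0, -32.4],
  ],
)

```text
time: 11.35
tool_pos: [551.5, 219.9, 97.1]
tcp_rot: [-2.917, 1.568, -2.581]
contact_force: [-0.2, -0.0, -0.8]
grip_width: 22.9
```

```bash
python3 -c "
from h import *
print(state())
save('t3',capture('top')[140:290,200:350].repeat(4,0).repeat(4,1))
table([.0,-.01,-.01])"
```

```text
{'t': 11.35, 'p': array([551.5, 219.9,  97.1]), 'q': np.float64(0.0248), 'r': np.float64(120.2), 'op': np.float64(19.26), 'ft': np.float64(-0.2), 'fr': np.float64(0.05), 'w': 22.9}
{'t': 11.4, 'p': array([551.5, 219.8,  97.2]), 'q': np.float64(0.0253), 'r': np.float64(120.1), 'op': np.float64(19.3), 'ft': np.float64(-0.54), 'fr': np.float64(-0.13), 'w': 23.1}
[[2.9, 0.9, 0, -1.4], [4.0, 1.3, 0, -2.0], [4.0, 1.3, 0, -2.0]]
```

View pics/t3.png

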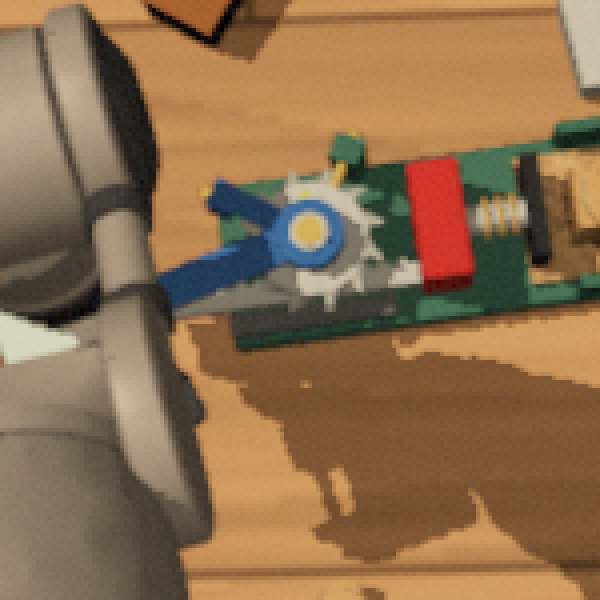

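The lever follows the fingers. Feeling for the 0 stop.

Emit:
carry_out(
  rows=[
    [1.5, 0.5, 0, -0.7],
    [2.9, 0.9, 0, -1.4],
    [4, 1.3, 0, -2],
    [4, 1.3, 0, -2],
  ],
)

```text
time: 11.73
tool_pos: [555.6, 221.2, 97.2]
tcp_rot: [-2.907, 1.568, -2.606]
contact_force: [-0.8, -0.2, 1.0]
grip_width: 23.0
```

```bash
python3 -c "
from h import *
table([-.02,-.02])"
```

```text
{'t': 11.7333, 'p': array([555.6, 221.2,  97.2]), 'q': np.float64(-0.0112), 'r': np.float64(120.1), 'op': np.float64(17.26), 'ft': np.float64(-0.84), 'fr': np.float64(0.06), 'w': 23.0}
[[1.1, 0.2, 0, -0.5], [1.1, 0.2, 0, -0.5]]
```

Emit:
carry_out(
  rows=[
    [1, 0.3, 0, -0.5],
    [1.5, 0.5, 0, -0.7],
    [1.5, 0.5, 0, -0.7],
  ],
)

```text
time: 11.98
tool_pos: [557.1, 221.7, 97.1]
tcp_rot: [-2.899, 1.568, -2.61]
contact_force: [-1.9, -0.2, 0.0]
grip_width: 22.9
```

```bash
python3 -c "
from h import *
table([-.035])"
```

```text
{'t': 11.9833, 'p': array([557.1, 221.7,  97.1]), 'q': np.float64(-0.0239), 'r': np.float64(120.1), 'op': np.float64(16.55), 'ft': np.float64(-1.83), 'fr': np.float64(0.38), 'w': 22.9}
[[1.3, 0.2, 0, -0.7]]
```

```bash
cat >> h.py <<'E'
def rel(q0,qs,r=120):
    f=lambda q:PV+r*np.array([np.cos(q+np.pi/2+YW+.2),np.sin(q+np.pi/2+YW+.2)])
    print([[*map(float,(f(q)-f(q0)).round(1)),0,float(round(np.degrees(q-q0),1))] for q in qs])
E
python3 -c "
from h import *
F=np.r_[.02,np.linspace(.06,.68,15),.705,.705];B=np.r_[.69,np.linspace(.65,.03,15),0,0]
table(F);rel(0,F);rel(.705,B)"
```

```text
{'t': 11.9833, 'p': array([557.1, 221.7,  97.1]), 'q': np.float64(-0.0239), 'r': np.float64(120.1), 'op': np.float64(16.55), 'ft': np.float64(-1.83), 'fr': np.float64(0.38), 'w': 22.9}
[[-5.0, -1.8, 0, 2.5], [-9.5, -3.4, 0, 4.8], [-14.4, -5.4, 0, 7.3], [-19.2, -7.7, 0, 9.8], [-23.9, -10.2, 0, 12.4], [-28.5, -12.8, 0, 14.9], [-33.0, -15.7, 0, 17.5], [-37.3, -18.8, 0, 20.0], [-41.5, -22.0, 0, 22.5], [-45.6, -25.5, 0, 25.1], [-49.5, -29.1, 0, 27.6], [-53.2, -32.9, 0, 30.1], [-56.8, -36.8, 0, 32.7], [-60.2, -40.9, 0, 35.2], [-63.4, -45.2, 0, 37.8], [-66.4, -49.6, 0, 40.3], [-68.0, -52.1, 0, 41.7], [-68.0, -52.1, 0, 41.7]]
[[-2.3, -0.8, 0, 1.1], [-6.8, -2.4, 0, 3.4], [-11.7, -4.5, 0, 6.0], [-16.5, -6.7, 0, 8.5], [-21.2, -9.2, 0, 11.0], [-25.8, -11.8, 0, 13.6], [-30.3, -14.7, 0, 16.1], [-34.6, -17.8, 0, 18.7], [-38.8, -21.0, 0, 21.2], [-42.9, -24.5, 0, 23.7], [-46.7, -28.1, 0, 26.3], [-50.5, -31.9, 0, 28.8], [-54.0, -35.8, 0, 31.3], [-57.4, -39.9, 0, 33.9], [-60.6, -44.2, 0, 36.4], [-63.6, -48.6, 0, 39.0], [-65.2, -51.1, 0, 40.4], [-65.2, -51.1, 0, 40.4]]
[[1.0, 1.5, 0, -0.9], [3.6, 5.5, 0, -3.2], [6.8, 9.8, 0, -5.7], [10.1, 14.0, 0, -8.2], [13.6, 18.0, 0, -10.8], [17.3, 21.8, 0, -13.3], [21.1, 25.5, 0, -15.8], [25.1, 29.0, 0, -18.4], [29.3, 32.3, 0, -20.9], [33.5, 35.4, 0, -23.5], [38.0, 38.3, 0, -26.0], [42.5, 41.1, 0, -28.5], [47.2, 43.6, 0, -31.1], [52.0, 45.9, 0, -33.6], [56.9, 48.0, 0, -36.1], [61.8, 49.9, 0, -38.7], [65.2, 51.1, 0, -40.4], [65.2, 51.1, 0, -40.4]]
```

First stroke, in two halves to feel the drag.

Emit:
carry_out(
  rows=[
    [-5, -1.8, 0, 2.5],
    [-9.5, -3.4, 0, 4.8],
    [-14.4, -5.4, 0, 7.3],
    [-19.2, -7.7, 0, 9.8],
    [-23.9, -10.2, 0, 12.4],
    [-28.5, -12.8, 0, 14.9],
    [-33, -15.7, 0, 17.5],
    [-37.3, -18.8, 0, 20],
    [-41.5, -22, 0, 22.5],
    [-45.6, -25.5, 0, 25.1],
    [-49.5, -29.1, 0, 27.6],
    [-53.2, -32.9, 0, 30.1],
    [-56.8, -36.8, 0, 32.7],
    [-60.2, -40.9, 0, 35.2],
    [-63.4, -45.2, 0, 37.8],
    [-66.4, -49.6, 0, 40.3],
    [-68, -52.1, 0, 41.7],
    [-68, -52.1, 0, 41.7],
  ],
)

```text
time: 13.48
tool_pos: [489.6, 169.3, 97.5]
tcp_rot: [-2.338, 1.568, -1.321]
contact_force: [0.4, -0.2, 0.5]
grip_width: 22.9
```

```bash
python3 -c "
from h import *
print(state())
save('t4',capture('top')[140:290,200:460])
table([.72])"
```

```text
{'t': 13.4833, 'p': array([489.6, 169.3,  97.5]), 'q': np.float64(0.7051), 'r': np.float64(119.5), 'op': np.float64(58.27), 'ft': np.float64(0.01), 'fr': np.float64(-0.46), 'w': 22.9}
{'t': 13.5333, 'p': array([489.6, 169.5,  97.5]), 'q': np.float64(0.7038), 'r': np.float64(119.6), 'op': np.float64(58.19), 'ft': np.float64(0.46), 'fr': np.float64(-1.32), 'w': 23.1}
[[-1.4, -1.4, 0, 0.9]]
```

```bash
cat >> h.py <<'E'
def jaw(im=None):
    im=capture('top') if im is None else im
    m=cv2.inRange(cv2.cvtColor(im,cv2.COLOR_RGB2HSV),(0,200,110),(6,255,255));m[:170]=0;m[225:]=0
    k,l,s,c=cv2.connectedComponentsWithStats(m);i=1+s[1:,4].argmax();p=ray('top',*c[i],80)
    return round(float(np.hypot(*(p[:2]-[597.6,33.0]))),1),s[i,4]
E
python3 -c "
from h import *
print(jaw(np.load('top0.npy')),jaw(cv2.copyMakeBorder(cv2.cvtColor(cv2.imread('pics/t4.png'),cv2.COLOR_BGR2RGB),140,130,200,100,cv2.BORDER_CONSTANT)))"
```

```text
(0.0, np.int32(359)) (11.5, np.int32(337))
```

Emit:
carry_out(
  rows=[
    [1, 1.5, 0, -0.9],
    [3.6, 5.5, 0, -3.2],
    [6.8, 9.8, 0, -5.7],
    [10.1, 14, 0, -8.2],
    [13.6, 18, 0, -10.8],
    [17.3, 21.8, 0, -13.3],
    [21.1, 25.5, 0, -15.8],
    [25.1, 29, 0, -18.4],
    [29.3, 32.3, 0, -20.9],
    [33.5, 35.4, 0, -23.5],
    [38, 38.3, 0, -26],
    [42.5, 41.1, 0, -28.5],
    [47.2, 43.6, 0, -31.1],
    [52, 45.9, 0, -33.6],
    [56.9, 48, 0, -36.1],
    [61.8, 49.9, 0, -38.7],
    [65.2, 51.1, 0, -40.4],
    [65.2, 51.1, 0, -40.4],
  ],
)

```text
time: 15.03
tool_pos: [555.3, 221.1, 97.2]
tcp_rot: [-2.437, 1.568, -2.129]
contact_force: [-0.3, 0.8, 0.1]
grip_width: 23.3
```

```bash
python3 -c "
from h import *
print(state(),jaw())"
```

```text
{'t': 15.0333, 'p': array([555.3, 221.1,  97.2]), 'q': np.float64(-0.0082), 'r': np.float64(120.1), 'op': np.float64(17.67), 'ft': np.float64(-0.06), 'fr': np.float64(0.81), 'w': 23.3} (10.2, np.int32(323))
```

Emit:
carry_out(
  rows=[
    [-3.3, -1.1, 0, 1.5],
    [-7.8, -2.7, 0, 3.8],
    [-12.7, -4.8, 0, 6.4],
    [-17.5, -7, 0, 8.9],
    [-22.2, -9.5, 0, 11.4],
    [-26.8, -12.1, 0, 14],
    [-31.2, -15, 0, 16.5],
    [-35.5, -18.1, 0, 19.1],
    [-39.7, -21.4, 0, 21.6],
    [-43.8, -24.9, 0, 24.1],
    [-47.6, -28.5, 0, 26.7],
    [-51.4, -32.3, 0, 29.2],
    [-54.8, -36.2, 0, 31.7],
    [-58.2, -40.4, 0, 34.3],
    [-61.4, -44.7, 0, 36.8],
    [-64.4, -49.2, 0, 39.4],
    [-65.9, -51.7, 0, 40.8],
    [-65.9, -51.7, 0, 40.8],
  ],
)

```text
time: 16.58
tool_pos: [489.1, 169.0, 97.5]
tcp_rot: [-2.141, 1.568, -1.118]
contact_force: [1.9, -0.1, 0.1]
grip_width: 23.0
```

```bash
python3 -c "
from h import *
print(state(),jaw())"
```

```text
{'t': 16.5833, 'p': array([489.1, 169. ,  97.5]), 'q': np.float64(0.7092), 'r': np.float64(119.7), 'op': np.float64(58.64), 'ft': np.float64(0.85), 'fr': np.float64(-1.66), 'w': 23.0} (21.7, np.int32(330))
```

Emit:
carry_out(
  rows=[
    [1, 1.5, 0, -0.9],
    [3.6, 5.5, 0, -3.2],
    [6.8, 9.8, 0, -5.7],
    [10.1, 14, 0, -8.2],
    [13.6, 18, 0, -10.8],
    [17.3, 21.8, 0, -13.3],
    [21.1, 25.5, 0, -15.8],
    [25.1, 29, 0, -18.4],
    [29.3, 32.3, 0, -20.9],
    [33.5, 35.4, 0, -23.5],
    [38, 38.3, 0, -26],
    [42.5, 41.1, 0, -28.5],
    [47.2, 43.6, 0, -31.1],
    [52, 45.9, 0, -33.6],
    [56.9, 48, 0, -36.1],
    [61.8, 49.9, 0, -38.7],
    [65.2, 51.1, 0, -40.4],
    [65.2, 51.1, 0, -40.4],
  ],
)

```text
time: 18.13
tool_pos: [554.6, 220.7, 97.1]
tcp_rot: [-2.324, 1.568, -2.009]
contact_force: [0.1, -0.4, 1.0]
grip_width: 23.0
```

```bash
python3 -c "
from h import *
print(jaw());table(np.r_[.03,np.linspace(.08,.46,9),.48])
rel(.48,[.5,.54,.58,.62,.66,.69,.707,.707])"
```

```text
(20.3, np.int32(328))
{'t': 18.1833, 'p': array([554.3, 220.5,  97.1]), 'q': np.float64(0.0007), 'r': np.float64(119.8), 'op': np.float64(18.15), 'ft': np.float64(0.52), 'fr': np.float64(0.2), 'w': 23.1}
[[-3.3, -0.9, 0, 1.4], [-8.9, -3.1, 0, 4.3], [-14.2, -5.4, 0, 7.0], [-19.3, -8.0, 0, 9.8], [-24.2, -10.7, 0, 12.5], [-29.1, -13.8, 0, 15.2], [-33.7, -17.0, 0, 17.9], [-38.3, -20.5, 0, 20.6], [-42.6, -24.1, 0, 23.4], [-46.8, -28.0, 0, 26.1], [-48.5, -29.7, 0, 27.2]]
[[-1.7, -1.7, 0, 1.1], [-4.9, -5.3, 0, 3.4], [-8.0, -8.9, 0, 5.7], [-10.9, -12.7, 0, 8.0], [-13.7, -16.7, 0, 10.3], [-15.7, -19.7, 0, 12.0], [-16.8, -21.4, 0, 13.0], [-16.8, -21.4, 0, 13.0]]
```

Two teeth taken (20.3 mm). Stroke 3, with a mid-stroke feel at about 0.48.

Emit:
carry_out(
  rows=[
    [-3.3, -0.9, 0, 1.4],
    [-8.9, -3.1, 0, 4.3],
    [-14.2, -5.4, 0, 7],
    [-19.3, -8, 0, 9.8],
    [-24.2, -10.7, 0, 12.5],
    [-29.1, -13.8, 0, 15.2],
    [-33.7, -17, 0, 17.9],
    [-38.3, -20.5, 0, 20.6],
    [-42.6, -24.1, 0, 23.4],
    [-46.8, -28, 0, 26.1],
    [-48.5, -29.7, 0, 27.2],
  ],
)

```text
time: 19.1
tool_pos: [505.8, 190.7, 97.4]
tcp_rot: [-1.886, 1.567, -1.092]
contact_force: [2.6, 1.5, -1.0]
grip_width: 22.8
```

```bash
python3 -c "
from h import *
print(state())"
```

```text
{'t': 19.1, 'p': array([505.8, 190.7,  97.4]), 'q': np.float64(0.4807), 'r': np.float64(119.9), 'op': np.float64(45.54), 'ft': np.float64(2.84), 'fr': np.float64(-0.81), 'w': 22.8}
```

Emit:
carry_out(
  rows=[
    [-1.7, -1.7, 0, 1.1],
    [-4.9, -5.3, 0, 3.4],
    [-8, -8.9, 0, 5.7],
    [-10.9, -12.7, 0, 8],
    [-13.7, -16.7, 0, 10.3],
    [-15.7, -19.7, 0, 12],
    [-16.8, -21.4, 0, 13],
    [-16.8, -21.4, 0, 13],
  ],
)

```text
time: 19.77
tool_pos: [489.3, 169.3, 97.6]
tcp_rot: [-1.584, 1.567, -0.562]
contact_force: [3.5, 1.5, -0.4]
grip_width: 23.5
```

```bash
python3 -c "
from h import *
print(state(),jaw())
table(np.r_[.69,np.linspace(.65,.03,15),0,0])"
```

```text
{'t': 19.7667, 'p': array([489.3, 169.3,  97.6]), 'q': np.float64(0.7065), 'r': np.float64(119.7), 'op': np.float64(58.56), 'ft': np.float64(3.08), 'fr': np.float64(-2.22), 'w': 23.5} (31.5, np.int32(343))
{'t': 19.8167, 'p': array([489.3, 169.4,  97.6]), 'q': np.float64(0.7059), 'r': np.float64(119.7), 'op': np.float64(58.51), 'ft': np.float64(2.81), 'fr': np.float64(-1.15), 'w': 23.6}
[[0.8, 1.7, 0, -1.1], [3.5, 5.7, 0, -3.4], [6.6, 10.0, 0, -5.9], [9.9, 14.2, 0, -8.5], [13.4, 18.2, 0, -11.0], [17.1, 22.0, 0, -13.5], [20.9, 25.7, 0, -16.1], [24.9, 29.2, 0, -18.6], [29.1, 32.5, 0, -21.2], [33.4, 35.6, 0, -23.7], [37.8, 38.6, 0, -26.2], [42.4, 41.3, 0, -28.8], [47.0, 43.8, 0, -31.3], [51.8, 46.1, 0, -33.8], [56.7, 48.3, 0, -36.4], [61.7, 50.2, 0, -38.9], [65.1, 51.3, 0, -40.6], [65.1, 51.3, 0, -40.6]]
```

Emit:
carry_out(
  rows=[
    [0.8, 1.7, 0, -1.1],
    [3.5, 5.7, 0, -3.4],
    [6.6, 10, 0, -5.9],
    [9.9, 14.2, 0, -8.5],
    [13.4, 18.2, 0, -11],
    [17.1, 22, 0, -13.5],
    [20.9, 25.7, 0, -16.1],
    [24.9, 29.2, 0, -18.6],
    [29.1, 32.5, 0, -21.2],
    [33.4, 35.6, 0, -23.7],
    [37.8, 38.6, 0, -26.2],
    [42.4, 41.3, 0, -28.8],
    [47, 43.8, 0, -31.3],
    [51.8, 46.1, 0, -33.8],
    [56.7, 48.3, 0, -36.4],
    [61.7, 50.2, 0, -38.9],
    [65.1, 51.3, 0, -40.6],
    [65.1, 51.3, 0, -40.6],
  ],
)

```text
time: 21.32
tool_pos: [554.1, 220.8, 97.2]
tcp_rot: [-2.068, 1.566, -1.757]
contact_force: [-0.6, -0.1, 0.4]
grip_width: 23.1
```

```bash
python3 -c "
from h import *
im=capture('top');print(jaw(im));save('t5',cv2.resize(im[140:240,260:450],None,fx=4,fy=4,interpolation=cv2.INTER_CUBIC));table(np.r_[.03,np.linspace(.08,.46,9),.5])
rel(.5,[.52,.55,.58,.62,.66,.69,.707,.707])"
```

```text
(30.4, np.int32(336))
{'t': 21.3667, 'p': array([553.9, 220.7,  97.2]), 'q': np.float64(0.0041), 'r': np.float64(120.1), 'op': np.float64(17.9), 'ft': np.float64(0.12), 'fr': np.float64(0.32), 'w': 22.9}
[[-2.9, -1.1, 0, 1.7], [-8.5, -3.3, 0, 4.6], [-13.8, -5.6, 0, 7.3], [-18.9, -8.2, 0, 10.0], [-23.8, -10.9, 0, 12.7], [-28.7, -14.0, 0, 15.4], [-33.3, -17.2, 0, 18.2], [-37.9, -20.7, 0, 20.9], [-42.2, -24.3, 0, 23.6], [-46.4, -28.2, 0, 26.3], [-49.8, -31.6, 0, 28.6]]
[[-1.6, -1.8, 0, 1.1], [-4.0, -4.5, 0, 2.9], [-6.3, -7.2, 0, 4.6], [-9.3, -11.0, 0, 6.9], [-12.0, -14.9, 0, 9.2], [-14.0, -17.9, 0, 10.9], [-15.1, -19.7, 0, 11.9], [-15.1, -19.7, 0, 11.9]]
```

View pics/t5.png

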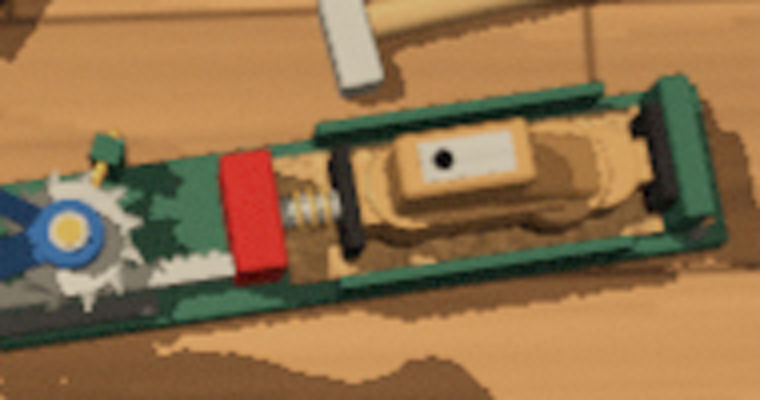

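Pad at (350,200) touches the heel, toe reaches the stop at (645,165); last is still straight. Stroke 4.

Emit:
carry_out(
  rows=[
    [-2.9, -1.1, 0, 1.7],
    [-8.5, -3.3, 0, 4.6],
    [-13.8, -5.6, 0, 7.3],
    [-18.9, -8.2, 0, 10],
    [-23.8, -10.9, 0, 12.7],
    [-28.7, -14, 0, 15.4],
    [-33.3, -17.2, 0, 18.2],
    [-37.9, -20.7, 0, 20.9],
    [-42.2, -24.3, 0, 23.6],
    [-46.4, -28.2, 0, 26.3],
    [-49.8, -31.6, 0, 28.6],
  ],
)

```text
time: 22.28
tool_pos: [505.4, 189.4, 97.4]
tcp_rot: [-1.33, 1.565, -0.516]
contact_force: [7.4, 2.8, -5.2]
grip_width: 23.3
```

```bash
python3 -c "
from h import *
print(state())"
```

```text
{'t': 22.2833, 'p': array([505.4, 189.4,  97.4]), 'q': np.float64(0.4905), 'r': np.float64(119.3), 'op': np.float64(46.65), 'ft': np.float64(7.19), 'fr': np.float64(-3.39), 'w': 23.3}
```

Emit:
carry_out(
  rows=[
    [-1.6, -1.8, 0, 1.1],
    [-4, -4.5, 0, 2.9],
    [-6.3, -7.2, 0, 4.6],
    [-9.3, -11, 0, 6.9],
    [-12, -14.9, 0, 9.2],
    [-14, -17.9, 0, 10.9],
    [-15.1, -19.7, 0, 11.9],
    [-15.1, -19.7, 0, 11.9],
  ],
)

```text
time: 22.95
tool_pos: [490.8, 170.2, 97.5]
tcp_rot: [-1.099, 1.563, -0.076]
contact_force: [5.4, 4.6, -4.4]
grip_width: 22.8
```

```bash
python3 -c "
from h import *
print(state(),jaw())
table(np.r_[.69,np.linspace(.65,.03,15),0,0])"
```

```text
{'t': 22.95, 'p': array([490.8, 170.2,  97.5]), 'q': np.float64(0.693), 'r': np.float64(118.9), 'op': np.float64(58.6), 'ft': np.float64(6.81), 'fr': np.float64(-2.06), 'w': 22.8} (41.1, np.int32(352))
{'t': 23.0, 'p': array([490.9, 170.3,  97.5]), 'q': np.float64(0.6923), 'r': np.float64(118.9), 'op': np.float64(58.56), 'ft': np.float64(6.49), 'fr': np.float64(-1.74), 'w': 23.5}
[[-0.8, 0.8, 0, -1.1], [1.9, 4.8, 0, -3.4], [5.0, 9.1, 0, -6.0], [8.3, 13.3, 0, -8.5], [11.8, 17.3, 0, -11.1], [15.5, 21.1, 0, -13.6], [19.3, 24.8, 0, -16.1], [23.3, 28.3, 0, -18.7], [27.5, 31.6, 0, -21.2], [31.8, 34.7, 0, -23.7], [36.2, 37.7, 0, -26.3], [40.8, 40.4, 0, -28.8], [45.4, 42.9, 0, -31.4], [50.2, 45.2, 0, -33.9], [55.1, 47.4, 0, -36.4], [60.1, 49.3, 0, -39.0], [63.5, 50.4, 0, -40.7], [63.5, 50.4, 0, -40.7]]
```

Pull is about 7 N, so roughly 34 N on the last. The tool sags to 0.692, so I go slightly further to make sure of the click.

Emit:
carry_out(
  rows=[
    [-0.9, -1.2, 0, 0],
    [-1.8, -2.4, 0, 0],
    [-1.8, -2.4, 0, 0],
  ],
)

```text
time: 23.25
tool_pos: [489.7, 168.7, 97.5]
tcp_rot: [-0.944, 1.561, 0.079]
contact_force: [5.2, 5.0, -4.7]
grip_width: 22.9
```

```bash
python3 -c "
from h import *
print(state(),jaw())
table(np.r_[.69,np.linspace(.65,.03,15),0,0])"
```

```text
{'t': 23.25, 'p': array([489.7, 168.7,  97.5]), 'q': np.float64(0.709), 'r': np.float64(119.0), 'op': np.float64(58.57), 'ft': np.float64(6.95), 'fr': np.float64(-1.81), 'w': 22.9} (41.1, np.int32(351))
{'t': 23.3, 'p': array([489.8, 168.7,  97.5]), 'q': np.float64(0.7087), 'r': np.float64(119.0), 'op': np.float64(58.57), 'ft': np.float64(6.44), 'fr': np.float64(-1.12), 'w': 23.0}
[[0.3, 2.4, 0, -1.2], [3.0, 6.4, 0, -3.5], [6.1, 10.7, 0, -6.0], [9.4, 14.9, 0, -8.5], [12.9, 18.9, 0, -11.1], [16.6, 22.7, 0, -13.6], [20.4, 26.4, 0, -16.1], [24.4, 29.9, 0, -18.7], [28.6, 33.2, 0, -21.2], [32.9, 36.3, 0, -23.8], [37.3, 39.3, 0, -26.3], [41.9, 42.0, 0, -28.8], [46.5, 44.5, 0, -31.4], [51.3, 46.8, 0, -33.9], [56.2, 49.0, 0, -36.4], [61.2, 50.9, 0, -39.0], [64.6, 52.0, 0, -40.7], [64.6, 52.0, 0, -40.7]]
```

Emit:
carry_out(
  rows=[
    [0.3, 2.4, 0, -1.2],
    [3, 6.4, 0, -3.5],
    [6.1, 10.7, 0, -6],
    [9.4, 14.9, 0, -8.5],
    [12.9, 18.9, 0, -11.1],
    [16.6, 22.7, 0, -13.6],
    [20.4, 26.4, 0, -16.1],
    [24.4, 29.9, 0, -18.7],
    [28.6, 33.2, 0, -21.2],
    [32.9, 36.3, 0, -23.8],
    [37.3, 39.3, 0, -26.3],
    [41.9, 42, 0, -28.8],
    [46.5, 44.5, 0, -31.4],
    [51.3, 46.8, 0, -33.9],
    [56.2, 49, 0, -36.4],
    [61.2, 50.9, 0, -39],
    [64.6, 52, 0, -40.7],
    [64.6, 52, 0, -40.7],
  ],
)

```text
time: 24.8
tool_pos: [554.2, 220.7, 97.2]
tcp_rot: [-1.021, 1.561, -0.709]
contact_force: [-0.2, 0.0, 0.7]
grip_width: 22.8
```

```bash
python3 -c "
from h import *
im=capture('top');np.save('t6.npy',im);print(jaw(im));table(np.r_[.03,np.linspace(.08,.30,6),.35,.38,.41])"
```

```text
(40.0, np.int32(349))
{'t': 24.85, 'p': array([553.9, 220.6,  97.2]), 'q': np.float64(0.0036), 'r': np.float64(120.1), 'op': np.float64(17.93), 'ft': np.float64(0.82), 'fr': np.float64(0.27), 'w': 22.7}
[[-2.9, -1.0, 0, 1.7], [-8.5, -3.2, 0, 4.5], [-13.4, -5.3, 0, 7.1], [-18.1, -7.7, 0, 9.6], [-22.7, -10.2, 0, 12.1], [-27.3, -12.9, 0, 14.6], [-31.6, -15.9, 0, 17.1], [-36.5, -19.4, 0, 20.0], [-39.3, -21.7, 0, 21.7], [-42.0, -24.0, 0, 23.4]]
```

Tooth 4 held. Stroke 5, pausing early so that I can still abort before the click.

Emit:
carry_out(
  rows=[
    [-2.9, -1, 0, 1.7],
    [-8.5, -3.2, 0, 4.5],
    [-13.4, -5.3, 0, 7.1],
    [-18.1, -7.7, 0, 9.6],
    [-22.7, -10.2, 0, 12.1],
    [-27.3, -12.9, 0, 14.6],
    [-31.6, -15.9, 0, 17.1],
    [-36.5, -19.4, 0, 20],
  ],
)

```text
time: 25.52
tool_pos: [519.3, 201.6, 97.5]
tcp_rot: [-0.812, 1.557, -0.147]
contact_force: [9.2, 3.0, -5.0]
grip_width: 23.1
```

```bash
python3 -c "
from h import *
print(state())
table([.37,.39,.41,.43,.45,.47,.49])"
```

```text
{'t': 25.5167, 'p': array([519.3, 201.6,  97.5]), 'q': np.float64(0.3357), 'r': np.float64(119.2), 'op': np.float64(38.12), 'ft': np.float64(9.15), 'fr': np.float64(-3.12), 'w': 23.1}
{'t': 25.5167, 'p': array([519.3, 201.6,  97.5]), 'q': np.float64(0.3357), 'r': np.float64(119.2), 'op': np.float64(38.12), 'ft': np.float64(9.15), 'fr': np.float64(-3.12), 'w': 23.1}
[[-3.7, -1.9, 0, 1.0], [-5.6, -3.5, 0, 2.1], [-7.4, -5.0, 0, 3.2], [-9.2, -6.6, 0, 4.4], [-10.9, -8.3, 0, 5.5], [-12.7, -10.0, 0, 6.7], [-14.3, -11.7, 0, 7.8]]
```

Pull 9.2 N midway. Both readings fit about 38 N after tooth 4 and about 56 N after tooth 5, so finishing this tooth is nearest to 50 N and well under 80.

Emit:
carry_out(
  rows=[
    [-3.7, -1.9, 0, 1],
    [-5.6, -3.5, 0, 2.1],
    [-7.4, -5, 0, 3.2],
    [-9.2, -6.6, 0, 4.4],
    [-10.9, -8.3, 0, 5.5],
    [-12.7, -10, 0, 6.7],
    [-14.3, -11.7, 0, 7.8],
  ],
)

```text
time: 26.1
tool_pos: [506.9, 190.6, 97.8]
tcp_rot: [-0.712, 1.552, 0.091]
contact_force: [8.5, 4.7, -5.6]
grip_width: 23.0
```

```bash
python3 -c "
from h import *
print(state())
table([.52,.55,.58,.61,.64,.67,.69,.705,.715,.715])"
```

```text
{'t': 26.1, 'p': array([506.9, 190.6,  97.8]), 'q': np.float64(0.4745), 'r': np.float64(119.1), 'op': np.float64(46.05), 'ft': np.float64(9.33), 'fr': np.float64(-2.73), 'w': 23.0}
{'t': 26.1, 'p': array([506.9, 190.6,  97.8]), 'q': np.float64(0.4745), 'r': np.float64(119.1), 'op': np.float64(46.05), 'ft': np.float64(9.33), 'fr': np.float64(-2.73), 'w': 23.0}
[[-4.4, -3.3, 0, 1.6], [-6.8, -6.0, 0, 3.3], [-9.1, -8.8, 0, 5.1], [-11.3, -11.6, 0, 6.8], [-13.4, -14.5, 0, 8.5], [-15.5, -17.5, 0, 10.2], [-16.8, -19.5, 0, 11.4], [-17.8, -21.0, 0, 12.2], [-18.4, -22.0, 0, 12.8], [-18.4, -22.0, 0, 12.8]]
```

Emit:
carry_out(
  rows=[
    [-4.4, -3.3, 0, 1.6],
    [-6.8, -6, 0, 3.3],
    [-9.1, -8.8, 0, 5.1],
    [-11.3, -11.6, 0, 6.8],
    [-13.4, -14.5, 0, 8.5],
    [-15.5, -17.5, 0, 10.2],
    [-16.8, -19.5, 0, 11.4],
    [-17.8, -21, 0, 12.2],
    [-18.8, -22.6, 0, 12.8],
    [-18.8, -22.6, 0, 12.8],
  ],
)

```text
time: 26.93
tool_pos: [489.9, 168.9, 98.2]
tcp_rot: [-0.691, 1.546, 0.338]
contact_force: [8.4, 6.1, -5.5]
grip_width: 22.6
```

```bash
python3 -c "
from h import *
print(state(),jaw())
table(np.r_[.72,.72,.69,.66,.62,.58,.54,.50,.46,.42,.42])"
```

```text
{'t': 26.9333, 'p': array([489.9, 168.9,  98.2]), 'q': np.float64(0.7064), 'r': np.float64(119.0), 'op': np.float64(58.93), 'ft': np.float64(9.61), 'fr': np.float64(-3.99), 'w': 22.6} (51.4, np.int32(344))
{'t': 26.9833, 'p': array([489.9, 169. ,  98.1]), 'q': np.float64(0.7057), 'r': np.float64(119.0), 'op': np.float64(58.91), 'ft': np.float64(9.45), 'fr': np.float64(-3.65), 'w': 23.4}
[[-1.7, -0.9, 0, 0.2], [-1.7, -0.9, 0, 0.2], [0.2, 2.1, 0, -1.5], [2.2, 5.1, 0, -3.2], [5.0, 9.0, 0, -5.5], [7.9, 12.8, 0, -7.8], [11.0, 16.5, 0, -10.1], [14.2, 20.1, 0, -12.4], [17.6, 23.5, 0, -14.7], [21.1, 26.8, 0, -17.0], [21.1, 26.8, 0, -17.0]]
```

Pull 9.6 N, right in the 8 to 10 N range. A touch further to be sure of the click, then back.

Emit:
carry_out(
  rows=[
    [-1.2, -1.4, 0, 0.2],
    [-1.8, -2.2, 0, 0.2],
    [-1.8, -2.2, 0, 0.2],
    [0.2, 2.1, 0, -1.5],
    [2.2, 5.1, 0, -3.2],
    [5, 9, 0, -5.5],
    [7.9, 12.8, 0, -7.8],
    [11, 16.5, 0, -10.1],
    [14.2, 20.1, 0, -12.4],
    [17.6, 23.5, 0, -14.7],
    [21.1, 26.8, 0, -17],
    [21.1, 26.8, 0, -17],
  ],
)

```text
time: 27.98
tool_pos: [510.8, 196.0, 98.1]
tcp_rot: [-0.695, 1.546, 0.036]
contact_force: [-0.2, -0.2, -0.1]
grip_width: 23.1
```

```bash
python3 -c "
from h import *
print(state(),jaw())"
```

```text
{'t': 27.9833, 'p': array([510.8, 196. ,  98.1]), 'q': np.float64(0.4195), 'r': np.float64(120.3), 'op': np.float64(41.91), 'ft': np.float64(-0.34), 'fr': np.float64(-0.01), 'w': 23.1} (50.5, np.int32(336))
```

The pawl holds (lever is free at -0.3 N, jaw stays at 50.5 mm). Let go, lift and back away.

Emit:
carry_out(
  rows=[
    [0, 0, 0, 0],
    [0, 0, 0, 0],
    [0, 0, 0, 0],
    [0, 0, 0, 0],
    [0, 0, 15, 0],
    [0, 0, 35, 0],
    [0, 0, 65, 0],
    [0, 0, 100, 0],
    [0, 0, 135, 0],
    [-20, 0, 150, 0],
    [-50, 0, 150, 0],
    [-80, 5, 150, 0],
    [-90, 30, 150, 0],
    [-100, 60, 150, 0],
    [-100, 60, 150, 0],
    [-100, 60, 150, 0],
  ],
  hand=50,
)

```text
time: 29.37
tool_pos: [410.1, 256.7, 248.2]
tcp_rot: [-0.7, 1.546, 0.037]
contact_force: [-0.4, -0.1, 0.1]
grip_width: 50.3
```

```bash
python3 -c "
from h import *
print(state());im=capture('top');print(jaw(im));save('t7',cv2.resize(im[120:260,220:450],None,fx=3.4,fy=3.4,interpolation=cv2.INTER_CUBIC))"
```

```text
{'t': 29.3667, 'p': array([410.1, 256.7, 248.2]), 'q': np.float64(0.5666), 'r': np.float64(235.3), 'op': np.float64(42.21), 'ft': np.float64(-0.27), 'fr': np.float64(0.23), 'w': 50.3}
(50.5, np.int32(346))
```

View pics/t7.png

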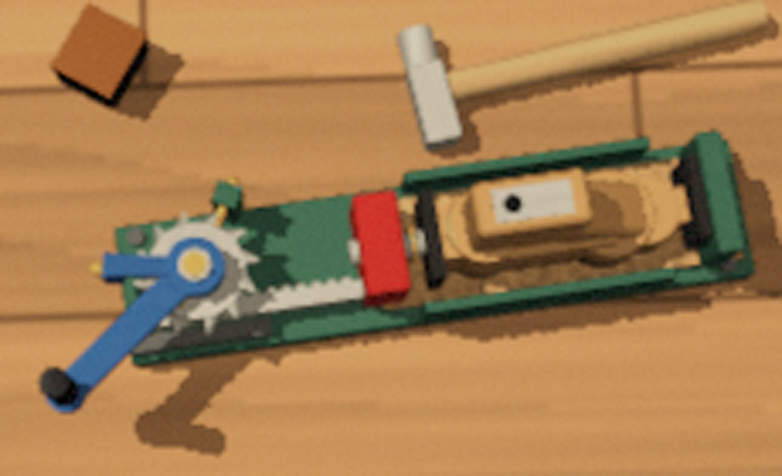

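The last is straight in the bed, with the pad at (430,240) on the heel and the toe on the stop at (690,195). The spring is well compressed, the lever is free, and the hammer and heel block are undisturbed. Handing in.

```bash
python3 -c "
from h import *
print(close_job())"
```

```text
the job is handed in; nothing more can be done
None
```

I laid the largest last sole down in the bed with its toe towards the stop and let go of it. I then pumped the lever five full strokes and handed the job in at about 29 s of robot time.

**Clamping force:** the pull on the last tightening stroke was 9.2 to 9.6 N, which puts roughly 50 to 56 N on the last. This is an estimate from the lever pull, since the force on the last is not measured directly. After the fourth stroke the pull was only about 7 N, so I took one more tooth.

**Final checks:**
- **Holding pawl:** it carries the load. The lever went back freely, and the jaw stayed at its measured 50.5 mm of travel.
- **Jaw travel:** five teeth should give 52.5 mm. I put the 2 mm difference down to camera calibration.
- **Position of the last:** the final top picture shows it straight and centred, with the pad on the heel, the toe on the stop and the spring well compressed.
- **Bystanders:** the hammer and heel block look undisturbed. I did not check the jar in a final picture; it stood about 250 mm from where the hand worked.
- **Robot:** the arm is clear of everything, with about 0 N on the tool.

**Disagreements on the way:** two estimates of the clamp's centre line differed by about 4 mm; I corrected that before lowering the last. The arm gave a little under load on strokes 4 and 5, so I pushed the lever slightly further to make sure of each click, without feeling the end stop.

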